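# Shut and latch the slide-drying cabinet

## Task

The door of the little slide-drying cabinet between the computer tower and the monitor has been left ajar and is letting damp in. Lift the drop bar on the door by its stud so that it clears the catch on the cabinet's side, swing the door to, press it gently against its rubber strip until you feel the bar come up against the stop at the back of the catch, and there let the bar drop down behind the catch's front lip; then let go, leaving the door shut and latched. Do not ram or force the bar against the catch, which would knock out its setting, and leave everything else where it stands.

Things in the scene. Friction and masses are not known exactly. Their poses are not given: they have to be found in the camera images.
- cabinet: Fixed slide-drying cabinet, white sheet metal, 100 deep (x), 180 wide (y), 180 high mm, its open front closed by a framed clear door. Origin: centre of the underside; x points into the cabinet away from the open front, y to the left as seen from the front, z up. Front edge of the case at x = -50 mm.
- door_hinge (a point): Foot of the door's upright hinge axis, at the cabinet's left front edge: x = -56, y = +82 mm in the cabinet's frame, bench height; axes as the cabinet's.
- door (a joint): Door angle about its upright hinge axis, rad: 0 = flush with the case, grows as the free (right) edge swings out towards the robot (clockwise from above), stop at 1.3. Slightly stiff (0.05 N m): it stays where left. 12 mm thick, mid-plane through the axis, reaches 164 mm from the axis, 16 to 172 mm above the bench. Latched, it rests between 0.015 and 0.085.
- bar (a joint): Drop bar angle, rad: 0 = level on its rest peg by its own weight (0.1 kg), grows as the free end is lifted, stop peg at 0.34. Flat steel 8 mm thick, 18 high, on the door's front; middle 142 mm above the bench, 12 mm before the hinge axis's plane. Pivot bolt 75 mm, free end 253 mm from the hinge axis (89 past the door's edge). Needs about 0.2 to clear the lip.
- stud (a point): Middle of the bar's stud, a 10 mm round rod standing level 39 mm out of the bar's face, with a 16 mm end cap. 160 mm from the pivot bolt (235 from the hinge axis along the door), 24 mm before the bar's face, 40 before the door's mid-plane, 142 high when level. Can be pinched from above, fingers closing along the door; it turns between them as the bar tilts.
- catch_plate (a point): Where the catch is bolted to the case's right side wall. Catch: U-shaped steel bracket open upwards, 18 mm wide, just before and right of the case's front edge, 42 to 60 mm from the stud along the bar, on the hinge side. Front lip 8 mm thick, top 151 mm above the bench; floor at 131; taller rear leg with rubber face (the stop) to 185. Gap from lip to stop 10 mm for the 8 mm bar.
- strip (a point): Middle of the hollow rubber sealing strip, upright along the free edge of the opening. The door meets it at 0.09 rad; it pushes back softly, 0.4 N per mm, up to 4 N at the stud. The catch is bolted through slots, its depth unknown within 12 mm: the bar meets the stop, hard, at a door angle of 0.005 to 0.07, to be felt. Over 15 N between bar and catch (12 at the stud) knocks its setting out.
- mouse: Bystander (sizes in mm): black computer mouse, 108x56x40, on the mouse pad. Origin: centre of its underside.
- stain_bottle_1: Bystander (sizes in mm): brown stain bottle with a black cap, 48 across, 104 high, in front of the tower. Origin: centre of its underside.
- stain_bottle_2: Bystander (sizes in mm): a second brown stain bottle of the same size, next to the first. Origin: centre of its underside.
- slide_tray: Bystander (sizes in mm): flat black ribbed slide tray, 120x200x18, lying in front at the right. Origin: centre of its underside.
- tube_rack: Bystander (sizes in mm): tube rack, 48x125x55, with three capped blood tubes standing in it (85 high), in front of the computer tower. Origin: centre of its underside.
- wipes_box: Bystander (sizes in mm): box of wipes, 70x105x105, left of the tube rack. Origin: centre of its underside.
- sample_cup: Bystander (sizes in mm): lidded sample cup, 59 across, 66 high, front right. Origin: centre of its underside.
- vial: Bystander (sizes in mm): small capped vial, 24 across, 45 high, front right. Origin: centre of its underside.
- timer: Bystander (sizes in mm): flat bench timer, 58x62x18, lying on top of the cabinet. Origin: centre of its underside.

How it is judged:
By the outcome, as a careful person would: the job done as asked, in the order asked, and still so for the second after the job is handed in, with the robot touching nothing.
It also fails if it takes over 58 s, if anything falls off the work surface, if the arm or the gripper's body presses on something with over 40 N, if the wrist force passes 120 N, or if a joint passes its speed limit or range.

## Robot

A 6-joint arm with a two-finger parallel gripper is mounted at the origin on a cart in front of the work surface, level with it; the furniture and walls round the work are solid. World frame = base frame: x ahead of the robot, y to its left, z up, the work surface at z = 0. Lengths are in m, angles in rad, forces in N, time in s.
With the tool pointing down it reaches from about 0.375 to 0.925 m from the base axis. Payload 5.7 kg.
Tool frame: the origin (TCP) lies between the finger pads; the fingertips stand 22 mm ahead of it and the grasp point (between the pads) lies 3 mm ahead of it; z points along the fingers, y is the line along which they close (so a half turn about z gives the same grasp; the last joint's range is limited). The gripper opens to 88 mm and grips with 3 to 60 N. Pads are 20 mm wide; open, the fingers measure 115 mm over their backs; the gripper's body (75 mm by 178 mm) begins 61 mm behind the grasp point.
Start: joints at [1.186, 0.359, 1.51, -0, 1.272, -0.115], TCP at [0.16, 0.578, 0.245] pointing down, gripper open.
Joint ranges: [-2.97, 2.97], [-1.01, 2.36], [0.21, 2.38], [-0.96, 4.11], [0.2, 2.71], [-2.98, 2.98]. Speed limits (rad/s): [2.39, 2.39, 3.14, 3.14, 3.14, 3.14].

## Interface

Orientations are given as a rotation vector (axis times angle).
In Python, from rig import * gives the robot as it stands.
- The arm moves only by the tool carry_out, never from a script. Its argument "motion" is a list of rows, each a list of 4 numbers: the shift along the tool's x, y, z in m, then the turn about the tool's z in rad. In form: [[dx, dy, dz, spin], ...]. A call has 1 to 20 rows; each row shifts and turns the commanded pose from where the row before left it, along the tool's axes as they then stand; what a row does not reach is not made up. A row lasts 1/8 s, in which the tool goes at most 62.5 mm and 10.7 degrees, less where a joint would pass 70% of its speed; a pose out of reach is approached as far as the arm can. A call is refused whole if a number of a shift passes 0.0625 or a number of a turn 0.188, either way. A call with a gripper value outside its range is refused whole. "jaw" is the closure, from 0 (fully open) to 1 (shut), set as the call begins (left out, the last holds). The fingers move at their own pace and stop on an object; "squeeze" is the grip in N (left out, the last holds). Time passes only in rows, so rows that do not move let the fingers close. It gives the time, the measured TCP pose, the force, the opening and the grip force at its end, in the units of the state.
- get_obs(): the state, without advancing time (a new reading comes with each control period).
- capture(name): name is "scene" or "top" or "wrist"; returns (picture, depth): 400x640x3 uint8, red, green, blue; 400x640 float32, m along the optical axis (not along the pixel's ray), 0 where there is no reading.
- camera_model(name): a dict with "camera_matrix" (3x3 intrinsics, pixels), "dist" ([k1, k2, p1, p2, k3] as OpenCV has them; the pictures are not rectified), "R" (3x3) and "t" (3): a world point X has camera coordinates R X + t; the wrist camera has in their place "mount" (4x4, takes a point from camera to tool coordinates, whose origin is the TCP and whose axes are the flange's). Camera axes: x right, y down, z forward; pixel columns grow to the right and rows downward; lengths in m; the calibration is good to about 2 mm. A picture is of the moment at which its call begins: read the wrist's pose just before it. camera_model takes no time and is no camera call.
- close_job(): hands the job in; it is judged then, once.
The state is a dict: "time_s": time; "qpos": joint angles; "qvel": joint speeds; "joint_torque": joint torques, N m; "eef_pos": TCP position; "ee_rot": TCP orientation; "force": force on the tool from outside, world axes, zero at the start; "wrist_torque": the same for the moment, N m; "gripper_width": opening from 0.0 (shut) to 1.0 (fully open); "grasp_force": force on a finger pad.
Only numpy, scipy, OpenCV 4.12 (cv2) and the standard library are available. Lean on these libraries where they do the work, as an engineer would, in place of code of your own. Each camera call takes 0.05 s, during which the arm holds its last target. There are 200 camera calls.

## Working session

There is one attempt and no reset: what is moved stays moved. The work goes in short steps, Python scripts to look and compute and a tool call to move; the robot and the scene stay as the last step left them, time stands still between calls to the robot, and variables do not carry over. Pictures are saved under pics/ and viewed, at most 10 in all, crops included, and the job is handed in when it is done.

Besides the shell and the picture viewer there is one more tool, called after "Emit:" by a JSON object that holds its "fn" and its "kwargs", one argument or row to a line. carry_out: Moves the arm, as the interface text tells. Its arguments: {"type":"object","properties":{"motion":{"type":"array","items":{"type":"array","items":{"type":"number"}}},"jaw":{"type":"number"},"squeeze":{"type":"number"}},"required":["motion"]}

```bash
mkdir -p pics; ls; cat > h.py <<'E'
from rig import *
import numpy as np, cv2
from scipy.spatial.transform import Rotation as Ro
def w(name,px,d,o=None):
    m=camera_model(name); K=np.array(m["camera_matrix"]);D=np.array(m["dist"])
    px=np.array(px,float).reshape(-1,1,2)
    u=cv2.undistortPoints(px,K,D).reshape(-1,2); d=np.array(d,float).reshape(-1,1)
    P=np.hstack([u,np.ones((len(u),1))])*d
    if "mount" in m:
        M=np.array(m["mount"]); P=P@M[:3,:3].T+M[:3,3]
        return P@Ro.from_rotvec(o["ee_rot"]).as_matrix().T+np.array(o["eef_pos"])
    return (P-np.array(m["t"]).ravel())@np.array(m["R"])
E
python3 - <<'E'
from h import *
o=get_obs();print(o)
for n in("scene","top"):
    p,d=capture(n);cv2.imwrite(f"pics/{n}0.png",p[:,:,::-1]);np.save(f"{n}0.npy",d)
    m=camera_model(n);print(n,-np.array(m["R"]).T@np.array(m["t"]).ravel())
E
```

```text
pics
{'time_s': 0.0, 'qpos': array([ 1.18588815e+00,  3.59471850e-01,  1.51145654e+00, -3.22566086e-06,
        1.27247915e+00, -1.15125491e-01]), 'qvel': array([ 0.00087178,  0.00169628, -0.00347269,  0.00111069, -0.00274907,
        0.00071511]), 'joint_torque': array([-2.98935098e-03, -5.15358460e+01, -2.70734632e+01,  6.71090651e-02,
        3.48190928e-02, -1.59984215e-04]), 'eef_pos': array([0.1596867 , 0.57767453, 0.24382012]), 'ee_rot': array([-4.22428051e-01, -3.11261126e+00,  2.76298800e-03]), 'force': array([-0.17138633,  0.14909473,  0.29320148]), 'wrist_torque': array([ 0.06647187, -0.02801205,  0.00385469]), 'grasp_force': 0.0, 'gripper_width': 0.997134545143758}
scene [-0.35053113 -1.05598342  1.13385408]
top [ 0.29155963 -0.04947668  1.74819751]
```

View pics/scene0.png

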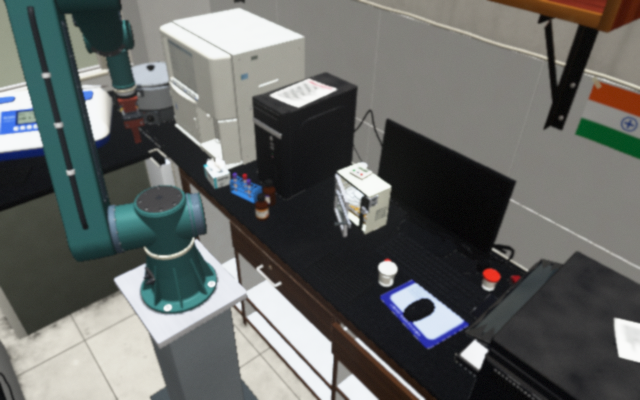

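View pics/top0.png

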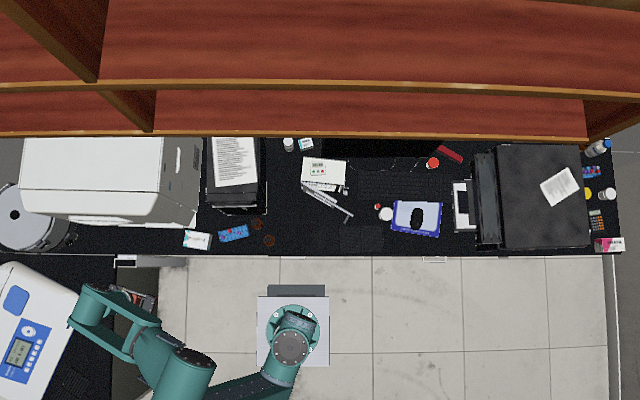

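The cabinet is at about (325,172) in the top view, with its door swung out toward (350,215). In the scene view it is at (363,200). I'll enlarge both.

```bash
python3 - <<'E'
from h import *
a=cv2.imread("pics/top0.png")[145:235,285:375];b=cv2.imread("pics/scene0.png")[155:245,320:410]
a=cv2.resize(a,(400,400),interpolation=2)
b=cv2.resize(b,(400,400),interpolation=2)
cv2.imwrite("pics/c0.png",np.hstack([a,b]))
d=np.load("top0.npy")
g=[(303,157),(346,159),(345,184),(302,181),(320,198),(350,216),(348,212),(346,190),(325,170)]
P=w("top",g,[np.median(d[v-1:v+2,u-1:u+2]) for u,v in g])
for q,p in zip(g,P):print(q,p.round(3))
# cloud stats: top of cabinet z 0.17..0.19
v,u=np.mgrid[140:235,285:375];P=w("top",np.c_[u.ravel(),v.ravel()],d[140:235,285:375].ravel())
s=(P[:,2]>.165)&(P[:,2]<.195)
q=P[s][:,:2].astype(np.float32);print(len(q),cv2.minAreaRect(q*1000))
np.save("cl.npy",P)
E
```

```text
(303, 157) [ 0.784 -0.041  0.005]
(346, 159) [ 0.779 -0.242 -0.   ]
(345, 184) [ 0.658 -0.235  0.007]
(302, 181) [ 0.634 -0.039  0.173]
(320, 198) [ 0.568 -0.115  0.144]
(350, 216) [ 0.493 -0.241  0.144]
(348, 212) [ 0.508 -0.231  0.154]
(346, 190) [ 0.601 -0.223  0.155]
(325, 170) [ 0.68  -0.134  0.183]
1196 ((709.7168579101562, -163.45254516601562), (230.52012634277344, 297.42474365234375), 55.82704544067383)
```

View pics/c0.png

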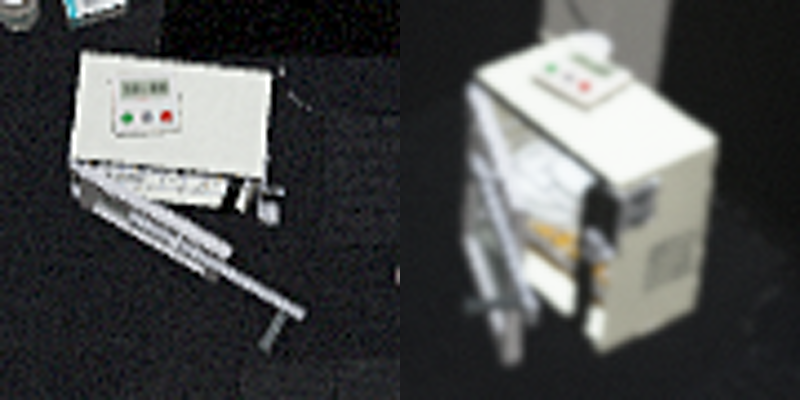

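The left crop shows the cabinet top with corners at about (82,52), (271,70), (265,182) and (72,160). The bar's free end is at (303,313), the stud runs from (282,318) to (266,346), and the catch is at (268,205).

```bash
cat >> h.py <<'E'
def pl(name,px,z):
    px=np.array(px,float).reshape(-1,2); z=np.broadcast_to(z,len(px))
    a=w(name,px,np.full(len(px),1.));b=w(name,px,np.full(len(px),2.))
    return a+(b-a)*((z-a[:,2])/(b-a)[:,2])[:,None] if True else 0
E
python3 - <<'E'
from h import *
c=lambda L:[(285+u/4.444-.4,145+v/4.444-.4) for u,v in L]
q=pl("top",c([(82,52),(271,70),(265,182),(72,160)]),.18);print(q.round(4))
print([np.linalg.norm(q[i]-q[(i+1)%4]).round(4) for i in range(4)])
e=(q[3]-q[2])+(q[0]-q[1]);yaw=np.arctan2(e[1],e[0])-np.pi/2
x=np.array([np.cos(yaw),np.sin(yaw)]);y=np.array([-x[1],x[0]])
C=q[:,:2].mean(0);H=C-.056*x+.082*y
print("yaw",yaw,"C",C,"hinge",H)
s=pl("top",c([(282,318),(266,346),(303,313),(274,334)]),[.147,.15,.151,.147]);print("stud",s.round(4))
for a in np.arange(.3,.9,.05):
    r=yaw-a  # clockwise from above? door dir at 0 = -y
    u=np.array([-y[0],-y[1]]);R=lambda v,t:np.array([v[0]*np.cos(t)-v[1]*np.sin(t),v[0]*np.sin(t)+v[1]*np.cos(t)])
    u=R(-y,-a);n=R(-x,-a);print(a.round(2),(H+.235*u+.040*n).round(4),"end",(H+.253*u+.012*n).round(4))
# top plane region fit by depth
d=np.load("top0.npy")[150:192,298:350];v,uu=np.mgrid[150:192,298:350]
P=w("top",np.c_[uu.ravel(),v.ravel()],d.ravel());s=(P[:,2]>.17)&(P[:,2]<.19);print(s.sum(),cv2.minAreaRect((P[s][:,:2]*1000).astype(np.float32)))
E
```

```text
[[ 0.7381 -0.0421  0.18  ]
 [ 0.7228 -0.22    0.18  ]
 [ 0.6152 -0.2135  0.18  ]
 [ 0.6343 -0.0337  0.18  ]]
[np.float64(0.1786), np.float64(0.1078), np.float64(0.1807), np.float64(0.1042)]
yaw -0.09575478882702093 C [ 0.67762973 -0.12731743] hinge [ 0.62972617 -0.04033899]
stud [[ 0.492  -0.232   0.147 ]
 [ 0.4651 -0.2165  0.15  ]
 [ 0.4963 -0.2514  0.151 ]
 [ 0.4768 -0.2244  0.147 ]]
0.3 [ 0.5022 -0.2418] end [ 0.5211 -0.2692]
0.35 [ 0.4923 -0.2351] end [ 0.5098 -0.2634]
0.4 [ 0.4828 -0.228 ] end [ 0.4988 -0.2572]
0.45 [ 0.4736 -0.2204] end [ 0.4881 -0.2504]
0.5 [ 0.4648 -0.2124] end [ 0.4778 -0.243 ]
0.55 [ 0.4564 -0.2039] end [ 0.4679 -0.2352]
0.6 [ 0.4484 -0.1951] end [ 0.4584 -0.2268]
0.65 [ 0.4409 -0.1858] end [ 0.4492 -0.218 ]
0.7 [ 0.4339 -0.1762] end [ 0.4406 -0.2088]
0.75 [ 0.4273 -0.1662] end [ 0.4324 -0.1991]
0.8 [ 0.4213 -0.156 ] end [ 0.4247 -0.1891]
0.85 [ 0.4158 -0.1454] end [ 0.4175 -0.1786]
0.9 [ 0.4108 -0.1346] end [ 0.4109 -0.1679]
944 ((678.8713989257812, -133.12884521484375), (172.82977294921875, 206.7605438232422), 0.7917814254760742)
```

Emit:
{"fn": "carry_out", "kwargs": {
  "motion": [
    [-0.0347, -0.0346, 0, 0],
    [-0.0347, -0.0346, 0, 0],
    [-0.0347, -0.0346, 0, 0],
    [-0.0347, -0.0346, 0, 0],
    [-0.0347, -0.0346, 0, 0],
    [-0.0347, -0.0346, 0, 0],
    [-0.0347, -0.0346, 0, 0],
    [-0.0254, -0.0449, 0, 0],
    [-0.0254, -0.0449, 0, 0],
    [-0.0254, -0.0449, 0, 0],
    [-0.0254, -0.0449, 0, 0],
    [-0.0254, -0.0449, 0, 0],
    [-0.0254, -0.0449, 0, 0],
    [-0.0254, -0.0449, 0, 0],
    [-0.0254, -0.0449, 0, 0],
    [-0.0243, -0.0293, 0, 0],
    [-0.0243, -0.0293, 0, 0],
    [-0.0243, -0.0293, 0, 0],
    [0, 0, 0, 0.13],
    [0, 0, 0, 0.13]
  ],
  "jaw": 0.6
}}

```text
time_s: 2.6
eef_pos: [0.4762, -0.2249, 0.2441]
ee_rot: [-0.83, -3.029, -0.0]
force: [-0.2, 0.8, 0.3]
gripper_width: 0.401
grasp_force: 0.0
```

```bash
python3 - <<'E'
from h import *
o=get_obs();print(o['eef_pos'],Ro.from_rotvec(o['ee_rot']).as_matrix().round(3),o['force'],o['gripper_width'],o['qpos'].round(3))
p,d=capture("wrist");cv2.imwrite("pics/w1.png",p[:,:,::-1]);np.save("w1.npy",d)
print(np.array(camera_model("wrist")["mount"]).round(3))
p,d=capture("top");cv2.imwrite("pics/t1.png",p[:,:,::-1])
E
```

```text
[ 0.47620007 -0.2248519   0.24407778] [[-0.86   0.51  -0.001]
 [ 0.51   0.86   0.001]
 [ 0.001 -0.    -1.   ]] [-0.1890592   0.79248949  0.30023289] 0.401115055969696 [-0.572  0.255  1.667 -0.     1.221 -1.608]
[[-0.    -0.953 -0.304  0.084]
 [ 1.     0.    -0.     0.001]
 [ 0.    -0.304  0.953 -0.14 ]
 [ 0.     0.     0.     1.   ]]
```

View pics/w1.png

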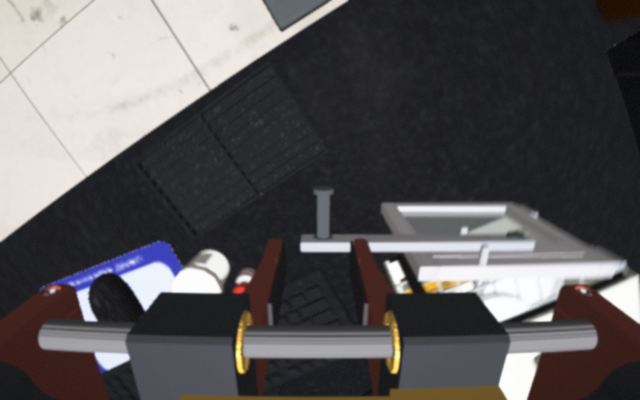

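The wrist view shows the stud from (323,236) to its cap at (323,190). The bar's top edge runs level in the picture from (302,238), so the fingers are parallel to the door.

```bash
python3 - <<'E'
from h import *
o=get_obs();d=np.load("w1.npy");R=Ro.from_rotvec(o['ee_rot']).as_matrix()
g=[(323,190),(323,200),(323,210),(323,220),(323,230),(318,215),(328,215),(303,239),(320,239),(360,240),(430,241),(520,241)]
dd=[np.median(d[v-1:v+2,u-1:u+2]) for u,v in g]
P=w("wrist",g,dd,o)
for q,p in zip(g,P):print(q,p.round(4),"tool",((p-o['eef_pos'])@R).round(4))
P=pl("top",[(0,0)],.1)
m=d[185:252,295:345];print((m[::6,::4]*1000).astype(int))
E
```

```text
(323, 190) [ 0.4629 -0.2113  0.1489] tool [0.018  0.0046 0.0954]
(323, 200) [ 0.4703 -0.2155  0.1467] tool [0.0094 0.0047 0.0975]
(323, 210) [ 0.4771 -0.2195  0.1473] tool [0.0016 0.0047 0.0969]
(323, 220) [ 0.4842 -0.2236  0.1472] tool [-0.0066  0.0048  0.0969]
(323, 230) [ 0.4916 -0.2279  0.1469] tool [-0.0151  0.0048  0.0972]
(318, 215) [ 0.4794 -0.2253  0.145 ] tool [-0.0033  0.0009  0.0992]
(328, 215) [ 0.4833 -0.2186  0.145 ] tool [-0.0033  0.0087  0.0992]
(303, 239) [ 0.4919 -0.2467  0.1423] tool [-0.0249 -0.0112  0.1019]
(320, 239) [ 0.4966 -0.2336  0.148 ] tool [-0.0224  0.0025  0.0962]
(360, 240) [ 0.4786 -0.1987  0.2231] tool [0.0109 0.0234 0.0211]
(430, 241) [ 0.5415 -0.1592  0.1501] tool [-0.0234  0.0893  0.094 ]
(520, 241) [ 0.5793 -0.0956  0.1508] tool [-0.0238  0.1633  0.0934]
[[395 398 396 396 397 396 397 396 396 397 396 395 396]
 [399 399 399 398 399 246 243 243 244 246 399 398 399]
 [401 400 401 401 401 403 248 247 248 401 402 400 400]
 [403 405 405 404 404 402 251 248 250 402 403 404 404]
 [405 404 406 406 406 406 252 251 251 406 407 406 407]
 [408 408 407 408 409 408 252 251 253 408 408 408 409]
 [411 410 411 410 411 409 255 253 254 410 411 410 411]
 [413 414 412 413 413 413 257 255 257 414 412 414 412]
 [417 415 415 415 415 414 257 256 257 414 417 416 417]
 [417 418 264 263 261 259 255 257 257 258 262 261 261]
 [420 420 255 255 255 254 255 255 255 255 254 255 253]
 [423 423 257 257 257 257 257 257 257 256 257 257 257]]
```

Emit:
{"fn": "carry_out", "kwargs": {
  "motion": [
    [0.0045, 0.0048, 0.01, 0],
    [0, 0, 0.025, 0],
    [0, 0, 0.025, 0],
    [0, 0, 0.02, 0],
    [0, 0, 0.015, 0],
    [0, 0, 0, 0],
    [0, 0, 0, 0]
  ]
}}

```text
time_s: 3.58
eef_pos: [0.4753, -0.2181, 0.1501]
ee_rot: [0.822, 3.032, -0.0]
force: [-0.9, 0.2, -0.5]
gripper_width: 0.397
grasp_force: 0.0
```

Emit:
{"fn": "carry_out", "kwargs": {
  "motion": [
    [0, 0, 0, 0],
    [0, 0, 0, 0],
    [0, 0, 0, 0],
    [0, 0, 0, 0],
    [0, 0, 0, 0],
    [0, 0, 0, 0],
    [0, 0, 0, 0],
    [0, 0, 0, 0]
  ],
  "jaw": 1,
  "squeeze": 15
}}

```text
time_s: 4.58
eef_pos: [0.4746, -0.2187, 0.1499]
ee_rot: [-0.822, -3.032, 0.002]
force: [-3.3, -4.7, 3.6]
gripper_width: 0.125
grasp_force: 15.0
```

Emit:
{"fn": "carry_out", "kwargs": {
  "motion": [
    [0, -0.0008, -0.0072, 0],
    [0, 0.0005, -0.0072, 0],
    [0, 0.0008, -0.0071, 0],
    [0, 0.0011, -0.0071, 0],
    [0, 0.0014, -0.0071, 0],
    [0, 0.0018, -0.007, 0],
    [0, 0, 0, 0],
    [0, 0, 0, 0]
  ]
}}

```text
time_s: 5.58
eef_pos: [0.4774, -0.2142, 0.1926]
ee_rot: [0.822, 3.032, -0.001]
force: [-3.6, -4.1, 0.3]
gripper_width: 0.118
grasp_force: 15.0
```

```bash
cat > f.py <<'E'
from h import *
o=get_obs();R=Ro.from_rotvec(o['ee_rot']).as_matrix()
print(o['time_s'],o['eef_pos'].round(4),"tool F",(o['force']@R).round(2),"a",(np.arctan2(R[1,1],R[0,1])).round(4),o['gripper_width'],o['wrist_torque'].round(2))
E
python3 f.py; python3 - <<'E'
from h import *
p,d=capture("wrist");cv2.imwrite("pics/w2.png",p[:,:,::-1])
E
```

```text
5.575 [ 0.4774 -0.2142  0.1926] tool F [ 1.05 -5.36 -0.33] a 1.0413 0.1182177982816344 [-0.77  0.62  0.07]
```

View pics/w2.png

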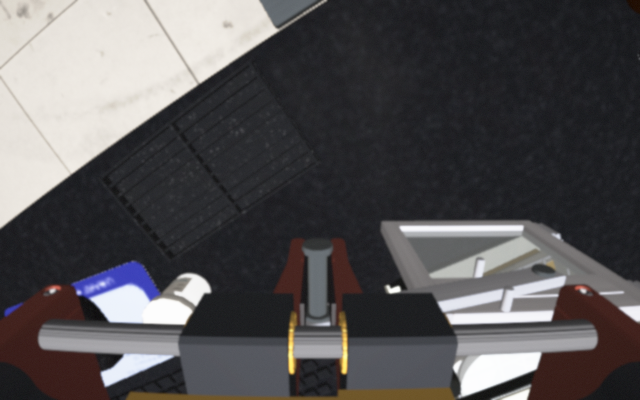

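The stud is held between the fingers (cap at (318,247)) and the bar is lifted. Next I'll swing most of the way closed.

Emit:
{"fn": "carry_out", "kwargs": {
  "motion": [
    [-0.0069, -0.0025, 0, -0.03],
    [-0.0069, -0.0011, 0, -0.03],
    [-0.0069, -0.0011, 0, -0.03],
    [-0.0069, -0.0011, 0, -0.03],
    [-0.0069, -0.0011, 0, -0.03],
    [0, 0, 0, 0],
    [0, 0, 0, 0]
  ]
}}

```text
time_s: 6.5
eef_pos: [0.505, -0.2354, 0.1923]
ee_rot: [0.593, 3.085, 0.0]
force: [1.4, 1.5, -1.9]
gripper_width: 0.12
grasp_force: 15.0
```

```bash
python3 f.py
```

```text
6.5 [ 0.505  -0.2354  0.1923] tool F [-0.76  1.89  1.89] a 1.1908 0.1200595694903543 [ 0.14 -0.22 -0.05]
```

Emit:
{"fn": "carry_out", "kwargs": {
  "motion": [
    [-0.0069, -0.0009, 0, -0.03],
    [-0.0069, -0.001, 0, -0.03],
    [-0.0069, -0.001, 0, -0.03],
    [-0.0069, -0.0011, 0, -0.03],
    [-0.0046, -0.0007, 0, -0.02],
    [0, 0, 0, 0],
    [0, 0, 0, 0]
  ]
}}

```text
time_s: 7.38
eef_pos: [0.5338, -0.2507, 0.1925]
ee_rot: [-0.376, -3.119, 0.001]
force: [-2.0, -3.7, -0.9]
gripper_width: 0.124
grasp_force: 15.0
```

```bash
python3 f.py; python3 - <<'E'
from h import *
o=get_obs();p,d=capture("wrist");a=p[180:400,230:640,::-1];p,e=capture("top");b=p[145:235,285:375,::-1]
cv2.imwrite("pics/c3.png",np.hstack([cv2.resize(a,(500,268)),cv2.resize(b,(268,268))]))
E
```

```text
7.375 [ 0.5338 -0.2507  0.1925] tool F [ 1.03 -4.07  0.91] a 1.3309 0.12394040643173578 [-0.66  0.27  0.03]
```

View pics/c3.png

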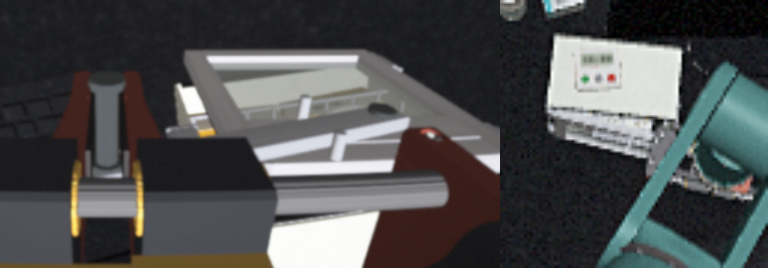

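The stud is still held and the door is nearly closed. From here I go in slow steps and watch the force.

Emit:
{"fn": "carry_out", "kwargs": {
  "motion": [
    [-0.0023, -0.0015, 0, -0.01],
    [-0.0023, -0.0004, 0, -0.01],
    [-0.0023, -0.0004, 0, -0.01],
    [0, 0, 0, 0],
    [0, 0, 0, 0]
  ]
}}

```text
time_s: 8.1
eef_pos: [0.5403, -0.2538, 0.1923]
ee_rot: [0.329, 3.124, 0.001]
force: [1.2, 0.8, -1.6]
gripper_width: 0.12
grasp_force: 15.0
```

```bash
python3 f.py
```

```text
8.1 [ 0.5403 -0.2538  0.1923] tool F [-0.96  1.04  1.61] a 1.3609 0.1197451464199162 [-0.04  0.   -0.02]
```

Emit:
{"fn": "carry_out", "kwargs": {
  "motion": [
    [-0.0012, -0.0003, 0, -0.005],
    [-0.0012, -0.0002, 0, -0.005],
    [-0.0012, -0.0002, 0, -0.005],
    [0, 0, 0, 0],
    [0, 0, 0, 0]
  ]
}}

```text
time_s: 8.72
eef_pos: [0.5436, -0.2553, 0.1923]
ee_rot: [0.306, 3.127, 0.0]
force: [1.2, 1.9, -2.2]
gripper_width: 0.117
grasp_force: 15.0
```

```bash
python3 f.py
```

```text
8.725 [ 0.5436 -0.2553  0.1923] tool F [-0.81  2.12  2.18] a 1.3759 0.11655699601009531 [ 0.35 -0.22 -0.03]
```

Emit:
{"fn": "carry_out", "kwargs": {
  "motion": [
    [-0.0012, -0.0001, 0, -0.005],
    [-0.0012, -0.0001, 0, -0.005],
    [0, 0, 0, 0],
    [0, 0, 0, 0]
  ]
}}

```text
time_s: 9.22
eef_pos: [0.5459, -0.2561, 0.1923]
ee_rot: [-0.29, -3.128, 0.0]
force: [1.4, 2.7, -1.7]
gripper_width: 0.125
grasp_force: 15.0
```

```bash
python3 f.py
```

```text
9.225 [ 0.5459 -0.2561  0.1923] tool F [-0.91  2.89  1.73] a 1.386 0.1251704805973384 [ 0.29 -0.16 -0.05]
```

Emit:
{"fn": "carry_out", "kwargs": {
  "motion": [
    [-0.0006, -0.0001, 0, -0.0025],
    [-0.0006, -0.0001, 0, -0.0025],
    [0, 0, 0, 0],
    [0, 0, 0, 0]
  ]
}}

```text
time_s: 9.72
eef_pos: [0.547, -0.2566, 0.1924]
ee_rot: [-0.282, -3.129, 0.0]
force: [1.0, 2.4, -2.8]
gripper_width: 0.117
grasp_force: 15.0
```

```bash
python3 f.py
```

```text
9.725 [ 0.547  -0.2566  0.1924] tool F [-0.53  2.55  2.76] a 1.391 0.11704771025080932 [ 0.34  0.   -0.03]
```

Emit:
{"fn": "carry_out", "kwargs": {
  "motion": [
    [-0.0006, -0.0001, 0, -0.0025],
    [-0.0006, -0.0001, 0, -0.0025],
    [0, 0, 0, 0],
    [0, 0, 0, 0]
  ]
}}

```text
time_s: 10.22
eef_pos: [0.5481, -0.257, 0.1924]
ee_rot: [0.274, 3.13, -0.0]
force: [0.7, 2.4, -1.9]
gripper_width: 0.121
grasp_force: 15.0
```

```bash
python3 f.py
```

```text
10.225 [ 0.5481 -0.257   0.1924] tool F [-0.25  2.5   1.88] a 1.396 0.12103131071237073 [ 0.29 -0.08  0.01]
```

Fx is now rising by about 0.3 N/mm, which is the strip. I'll continue.

Emit:
{"fn": "carry_out", "kwargs": {
  "motion": [
    [-0.0006, -0.0001, 0, -0.0025],
    [-0.0006, -0.0001, 0, -0.0025],
    [0, 0, 0, 0],
    [0, 0, 0, 0]
  ]
}}

```text
time_s: 10.72
eef_pos: [0.5492, -0.2574, 0.1924]
ee_rot: [-0.266, -3.13, 0.0]
force: [0.7, 2.6, -1.8]
gripper_width: 0.118
grasp_force: 15.0
```

```bash
python3 f.py
```

```text
10.725 [ 0.5492 -0.2574  0.1924] tool F [-0.25  2.65  1.78] a 1.401 0.11820109504299858 [ 0.26  0.04 -0.06]
```

Emit:
{"fn": "carry_out", "kwargs": {
  "motion": [
    [-0.0006, -0.0001, 0, -0.0025],
    [-0.0006, -0.0001, 0, -0.0025],
    [0, 0, 0, 0],
    [0, 0, 0, 0]
  ]
}}

```text
time_s: 11.22
eef_pos: [0.5504, -0.2579, 0.1924]
ee_rot: [-0.259, -3.131, 0.0]
force: [0.5, 1.9, -2.3]
gripper_width: 0.121
grasp_force: 15.0
```

```bash
python3 f.py
```

```text
11.225 [ 0.5504 -0.2579  0.1924] tool F [-0.14  1.97  2.25] a 1.406 0.12052974384186968 [ 0.19  0.1  -0.04]
```

Emit:
{"fn": "carry_out", "kwargs": {
  "motion": [
    [-0.0006, -0.0001, 0, -0.0025],
    [-0.0006, -0.0001, 0, -0.0025],
    [0, 0, 0, 0],
    [0, 0, 0, 0]
  ]
}}

```text
time_s: 11.72
eef_pos: [0.5515, -0.2583, 0.1924]
ee_rot: [-0.251, -3.132, 0.0]
force: [-1.3, 1.2, -0.9]
gripper_width: 0.122
grasp_force: 15.0
```

```bash
python3 f.py
```

```text
11.725 [ 0.5515 -0.2583  0.1924] tool F [1.43 0.98 0.86] a 1.411 0.12203709727526561 [ 0.15  0.13 -0.03]
```

Emit:
{"fn": "carry_out", "kwargs": {
  "motion": [
    [-0.0006, -0.0001, 0, -0.0025],
    [-0.0006, -0.0001, 0, -0.0025],
    [0, 0, 0, 0],
    [0, 0, 0, 0]
  ]
}}

```text
time_s: 12.22
eef_pos: [0.5528, -0.2587, 0.1924]
ee_rot: [0.243, 3.132, -0.0]
force: [-1.2, 0.6, -1.8]
gripper_width: 0.119
grasp_force: 15.0
```

```bash
python3 f.py
```

```text
12.225 [ 0.5528 -0.2587  0.1924] tool F [1.29 0.44 1.85] a 1.416 0.11913260537174503 [ 0.14  0.18 -0.01]
```

Emit:
{"fn": "carry_out", "kwargs": {
  "motion": [
    [-0.0006, -0.0001, 0, -0.0025],
    [-0.0006, -0.0001, 0, -0.0025],
    [0, 0, 0, 0],
    [0, 0, 0, 0]
  ]
}}

```text
time_s: 12.72
eef_pos: [0.5539, -0.2591, 0.1924]
ee_rot: [0.235, 3.133, -0.0]
force: [-1.1, 0.5, -1.8]
gripper_width: 0.118
grasp_force: 15.0
```

```bash
python3 f.py
```

```text
12.725 [ 0.5539 -0.2591  0.1924] tool F [1.12 0.37 1.76] a 1.421 0.11756454888734562 [-0.01  0.24 -0.02]
```

Emit:
{"fn": "carry_out", "kwargs": {
  "motion": [
    [-0.0006, -0.0001, 0, -0.0025],
    [0, 0, 0, 0],
    [0, 0, 0, 0]
  ]
}}

```text
time_s: 13.1
eef_pos: [0.5544, -0.2592, 0.1924]
ee_rot: [-0.231, -3.133, 0.0]
force: [-0.8, 0.3, -1.6]
gripper_width: 0.117
grasp_force: 15.0
```

```bash
python3 f.py
```

```text
13.1 [ 0.5544 -0.2592  0.1924] tool F [0.85 0.16 1.58] a 1.4234 0.11682847349179082 [-0.    0.26 -0.06]
```

Emit:
{"fn": "carry_out", "kwargs": {
  "motion": [
    [-0.0006, -0.0001, 0, -0.0025],
    [-0.0006, -0.0001, 0, -0.0025],
    [0, 0, 0, 0],
    [0, 0, 0, 0]
  ]
}}

```text
time_s: 13.6
eef_pos: [0.5556, -0.2596, 0.1924]
ee_rot: [0.223, 3.134, -0.0]
force: [-2.6, -0.0, -1.2]
gripper_width: 0.119
grasp_force: 15.0
```

```bash
python3 f.py
```

```text
13.6 [ 0.5556 -0.2596  0.1924] tool F [ 2.58 -0.37  1.21] a 1.4285 0.11894621828707691 [-0.16  0.33 -0.  ]
```

Emit:
{"fn": "carry_out", "kwargs": {
  "motion": [
    [-0.0006, -0.0001, 0, -0.0025],
    [-0.0006, -0.0001, 0, -0.0025],
    [0, 0, 0, 0],
    [0, 0, 0, 0]
  ]
}}

```text
time_s: 14.1
eef_pos: [0.5568, -0.26, 0.1924]
ee_rot: [0.215, 3.134, -0.0]
force: [-2.5, -0.6, -0.6]
gripper_width: 0.118
grasp_force: 15.0
```

```bash
python3 f.py
```

```text
14.1 [ 0.5568 -0.26    0.1924] tool F [ 2.35 -0.9   0.64] a 1.4335 0.11778743606283734 [-0.2   0.39  0.01]
```

Emit:
{"fn": "carry_out", "kwargs": {
  "motion": [
    [-0.0006, -0.0001, 0, -0.0025],
    [-0.0006, -0.0001, 0, -0.0025],
    [0, 0, 0, 0],
    [0, 0, 0, 0]
  ]
}}

```text
time_s: 14.6
eef_pos: [0.5579, -0.2603, 0.1924]
ee_rot: [0.208, 3.135, -0.0]
force: [-2.8, -2.1, -1.7]
gripper_width: 0.121
grasp_force: 15.0
```

```bash
python3 f.py
```

```text
14.6 [ 0.5579 -0.2603  0.1924] tool F [ 2.48 -2.48  1.75] a 1.4385 0.12081169613642263 [-0.22  0.49  0.  ]
```

Emit:
{"fn": "carry_out", "kwargs": {
  "motion": [
    [-0.0006, -0.0001, 0, -0.0025],
    [0, 0, 0, 0],
    [0, 0, 0, 0]
  ]
}}

```text
time_s: 14.98
eef_pos: [0.5585, -0.2605, 0.1924]
ee_rot: [-0.204, -3.135, 0.0]
force: [-3.9, -1.5, -1.6]
gripper_width: 0.114
grasp_force: 15.0
```

```bash
python3 f.py
```

```text
14.975 [ 0.5585 -0.2605  0.1924] tool F [ 3.69 -1.98  1.64] a 1.441 0.11414905878908457 [-0.26  0.49  0.03]
```

Emit:
{"fn": "carry_out", "kwargs": {
  "motion": [
    [-0.0006, -0.0004, 0, -0.0025],
    [0, 0, 0, 0],
    [0, 0, 0, 0]
  ]
}}

```text
time_s: 15.35
eef_pos: [0.5591, -0.2608, 0.1923]
ee_rot: [-0.2, -3.135, -0.0]
force: [-2.7, -0.3, -1.6]
gripper_width: 0.121
grasp_force: 15.0
```

```bash
python3 f.py
```

```text
15.35 [ 0.5591 -0.2608  0.1923] tool F [ 2.64 -0.61  1.64] a 1.4435 0.1206947486601795 [-0.08  0.41  0.01]
```

Emit:
{"fn": "carry_out", "kwargs": {
  "motion": [
    [-0.0006, -0.0003, 0, -0.0025],
    [0, 0, 0, 0],
    [0, 0, 0, 0]
  ]
}}

```text
time_s: 15.72
eef_pos: [0.5598, -0.2608, 0.1924]
ee_rot: [0.196, 3.135, 0.001]
force: [-1.9, 2.3, -1.3]
gripper_width: 0.107
grasp_force: 20.6
```

```bash
python3 f.py
```

```text
15.725 [ 0.5598 -0.2608  0.1924] tool F [2.14 2.03 1.32] a 1.446 0.1074166921404622 [0.41 0.29 0.06]
```

Emit:
{"fn": "carry_out", "kwargs": {
  "motion": [
    [0, 0, 0, 0],
    [0, 0, 0, 0]
  ]
}}

```text
time_s: 15.98
eef_pos: [0.5597, -0.2608, 0.1923]
ee_rot: [-0.196, -3.135, -0.001]
force: [-1.6, 3.8, -1.5]
gripper_width: 0.109
grasp_force: 20.6
```

```bash
python3 f.py;python3 - <<'E'
from h import *
o=get_obs();p,d=capture("wrist");a=p[150:400,200:600,::-1];p,e=capture("scene");b=p[155:245,320:410,::-1]
cv2.imwrite("pics/c4.png",np.hstack([cv2.resize(a,(480,300)),cv2.resize(b,(300,300),interpolation=2)]))
E
```

```text
15.975 [ 0.5597 -0.2608  0.1923] tool F [2.08 3.56 1.55] a 1.446 0.10912930858510585 [0.57 0.18 0.05]
```

View pics/c4.png

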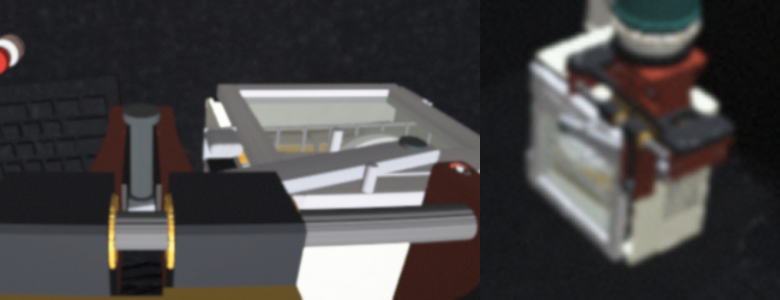

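The wrist crop shows the stud still seated between the pads with its cap at the same pixel, so it hasn't slipped. The catch is at (215,140) in the crop. I'll continue and take out the sideways load.

Emit:
{"fn": "carry_out", "kwargs": {
  "motion": [
    [-0.0006, 0.0005, 0, -0.0025],
    [0, 0, 0, 0],
    [0, 0, 0, 0]
  ]
}}

```text
time_s: 16.45
eef_pos: [0.5602, -0.261, 0.1924]
ee_rot: [-0.192, -3.136, 0.0]
force: [-2.2, 1.4, -1.1]
gripper_width: 0.107
grasp_force: 20.5
```

```bash
python3 f.py
```

```text
16.45 [ 0.5602 -0.261   0.1924] tool F [2.39 1.12 1.1 ] a 1.4485 0.10710306017588911 [ 0.44  0.27 -0.01]
```

Emit:
{"fn": "carry_out", "kwargs": {
  "motion": [
    [-0.0006, 0, 0, -0.0025],
    [0, 0, 0, 0],
    [0, 0, 0, 0]
  ]
}}

```text
time_s: 16.82
eef_pos: [0.5608, -0.2611, 0.1924]
ee_rot: [-0.188, -3.136, 0.001]
force: [-2.3, 1.1, -1.6]
gripper_width: 0.108
grasp_force: 20.5
```

```bash
python3 f.py
```

```text
16.825 [ 0.5608 -0.2611  0.1924] tool F [2.42 0.79 1.58] a 1.451 0.10782074175554399 [0.25 0.39 0.06]
```

Emit:
{"fn": "carry_out", "kwargs": {
  "motion": [
    [-0.0006, -0.0001, 0, -0.0025],
    [0, 0, 0, 0],
    [0, 0, 0, 0]
  ]
}}

```text
time_s: 17.2
eef_pos: [0.5615, -0.2613, 0.1924]
ee_rot: [0.184, 3.136, -0.001]
force: [-2.4, -0.6, -0.8]
gripper_width: 0.107
grasp_force: 20.4
```

```bash
python3 f.py
```

```text
17.2 [ 0.5615 -0.2613  0.1924] tool F [ 2.28 -0.91  0.77] a 1.4535 0.10660949953308183 [0.12 0.44 0.08]
```

Emit:
{"fn": "carry_out", "kwargs": {
  "motion": [
    [-0.0006, -0.0001, 0, -0.0025],
    [0, 0, 0, 0],
    [0, 0, 0, 0]
  ]
}}

```text
time_s: 17.58
eef_pos: [0.5621, -0.2615, 0.1924]
ee_rot: [0.18, 3.136, -0.001]
force: [-3.5, -0.9, 0.2]
gripper_width: 0.111
grasp_force: 20.4
```

```bash
python3 f.py
```

```text
17.575 [ 0.5621 -0.2615  0.1924] tool F [ 3.36 -1.25 -0.18] a 1.456 0.11126385106899933 [-0.05  0.5   0.03]
```

Emit:
{"fn": "carry_out", "kwargs": {
  "motion": [
    [-0.0006, -0.0003, 0, -0.0025],
    [0, 0, 0, 0],
    [0, 0, 0, 0]
  ]
}}

```text
time_s: 17.95
eef_pos: [0.5626, -0.2617, 0.1924]
ee_rot: [-0.176, -3.137, 0.0]
force: [-2.6, 0.3, 0.6]
gripper_width: 0.11
grasp_force: 20.4
```

```bash
python3 f.py
```

```text
17.95 [ 0.5626 -0.2617  0.1924] tool F [ 2.62 -0.01 -0.55] a 1.4585 0.10978186650678294 [0.01 0.54 0.06]
```

Emit:
{"fn": "carry_out", "kwargs": {
  "motion": [
    [-0.0006, -0.0003, 0, -0.0025],
    [0, 0, 0, 0],
    [0, 0, 0, 0]
  ]
}}

```text
time_s: 18.32
eef_pos: [0.563, -0.2618, 0.1923]
ee_rot: [-0.172, -3.137, -0.0]
force: [-3.8, 0.4, -0.5]
gripper_width: 0.108
grasp_force: 20.4
```

```bash
python3 f.py
```

```text
18.325 [ 0.563  -0.2618  0.1923] tool F [ 3.84 -0.03  0.46] a 1.461 0.10807545542352827 [0.13 0.6  0.06]
```

Emit:
{"fn": "carry_out", "kwargs": {
  "motion": [
    [-0.0006, -0.0001, 0, -0.0025],
    [0, 0, 0, 0],
    [0, 0, 0, 0]
  ]
}}

```text
time_s: 18.7
eef_pos: [0.5631, -0.2618, 0.1922]
ee_rot: [-0.168, -3.136, -0.001]
force: [-5.2, 1.9, 0.6]
gripper_width: 0.108
grasp_force: 20.2
```

```bash
python3 f.py
```

```text
18.7 [ 0.5631 -0.2618  0.1922] tool F [ 5.37  1.38 -0.61] a 1.4636 0.10803811309024502 [ 0.14  0.88 -0.02]
```

Emit:
{"fn": "carry_out", "kwargs": {
  "motion": [
    [-0.0005, 0, 0, 0],
    [0, 0, 0, 0],
    [0, 0, 0, 0]
  ]
}}

```text
time_s: 19.08
eef_pos: [0.5633, -0.2619, 0.1922]
ee_rot: [-0.168, -3.135, -0.001]
force: [-6.0, 0.1, 1.2]
gripper_width: 0.103
grasp_force: 17.4
```

```bash
python3 f.py
```

```text
19.075 [ 0.5633 -0.2619  0.1922] tool F [ 5.94 -0.52 -1.22] a 1.4636 0.10299768923733563 [ 0.21  0.98 -0.02]
```

The stop is felt: the stud has stopped advancing and Fx has risen to about 6 N. I'll ease off 0.5 mm and lower the bar along its arc.

Emit:
{"fn": "carry_out", "kwargs": {
  "motion": [
    [0.0005, 0, 0, 0],
    [0, -0.0018, 0.007, 0],
    [0, -0.0014, 0.0071, 0],
    [0, 0, 0, 0]
  ]
}}

```text
time_s: 19.58
eef_pos: [0.5631, -0.2649, 0.1777]
ee_rot: [-0.169, -3.136, -0.001]
force: [-4.6, 2.6, -0.9]
gripper_width: 0.11
grasp_force: 16.3
```

```bash
python3 f.py
```

```text
19.575 [ 0.5631 -0.2649  0.1777] tool F [4.86 2.12 0.86] a 1.4633 0.11002624674429498 [ 0.38  0.62 -0.07]
```

Emit:
{"fn": "carry_out", "kwargs": {
  "motion": [
    [0, -0.0011, 0.0071, 0],
    [0, -0.0008, 0.0071, 0],
    [0, 0, 0, 0]
  ]
}}

```text
time_s: 19.95
eef_pos: [0.5629, -0.2666, 0.1637]
ee_rot: [-0.169, -3.136, -0.002]
force: [-4.8, 2.6, -1.7]
gripper_width: 0.108
grasp_force: 16.1
```

```bash
python3 f.py
```

```text
19.95 [ 0.5629 -0.2666  0.1637] tool F [5.04 2.08 1.71] a 1.4634 0.10847386571208195 [ 0.56  0.6  -0.03]
```

Emit:
{"fn": "carry_out", "kwargs": {
  "motion": [
    [0, -0.0003, 0.0065, 0],
    [0, 0, 0.005, 0],
    [0, 0, 0, 0],
    [0, 0, 0, 0]
  ]
}}

```text
time_s: 20.45
eef_pos: [0.5629, -0.267, 0.1526]
ee_rot: [-0.168, -3.136, -0.001]
force: [-4.1, 3.2, -1.0]
gripper_width: 0.107
grasp_force: 16.0
```

```bash
python3 f.py; python3 - <<'E'
from h import *
o=get_obs();p,d=capture("wrist");a=p[150:400,200:600,::-1];np.save("w5.npy",d);cv2.imwrite("pics/w5full.png",p[:,:,::-1])
cv2.imwrite("pics/c5.png",cv2.resize(a,(800,500),interpolation=2))
E
```

```text
20.45 [ 0.5629 -0.267   0.1526] tool F [4.38 2.71 1.05] a 1.4636 0.10701152482277972 [ 0.54  0.75 -0.05]
```

View pics/c5.png

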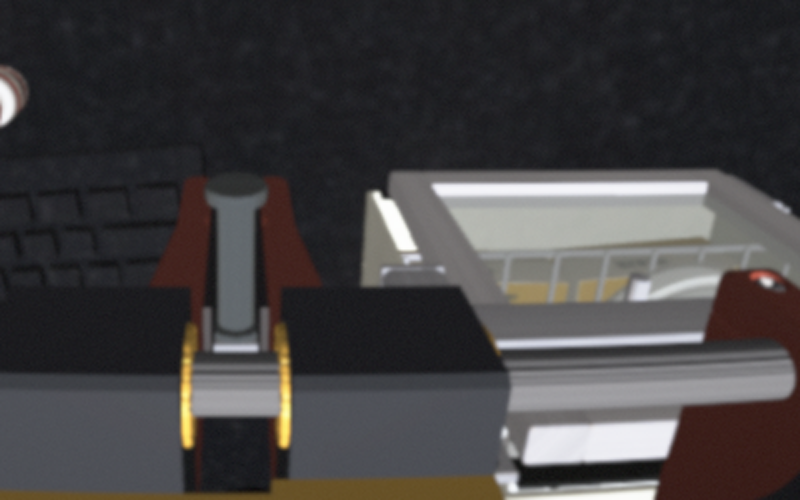

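The bar is nearly level, with the catch lip at (412,275) in front of it. I'll lower the last bit, ease off and release.

Emit:
{"fn": "carry_out", "kwargs": {
  "motion": [
    [0, 0.0005, 0.0022, 0],
    [0, 0, 0, 0],
    [0.0008, 0, 0, 0.002],
    [0.0007, 0, 0, 0.002],
    [0, 0, 0, 0],
    [0, 0, 0, 0]
  ]
}}

```text
time_s: 21.25
eef_pos: [0.5622, -0.2669, 0.1507]
ee_rot: [0.175, 3.136, -0.0]
force: [-0.6, 2.5, 1.2]
gripper_width: 0.111
grasp_force: 16.2
```

```bash
python3 f.py
```

```text
21.25 [ 0.5622 -0.2669  0.1507] tool F [ 0.87  2.4  -1.2 ] a 1.4595 0.1109725525538597 [ 0.53  0.29 -0.07]
```

The force dropped and the retreat was blocked by the lip, so it's latched and resting on the peg. I'll release.

Emit:
{"fn": "carry_out", "kwargs": {
  "motion": [
    [0, 0, 0, 0],
    [0, 0, 0, 0],
    [0, 0, 0, 0],
    [0, 0, 0, 0],
    [0, 0, 0, 0],
    [0, 0, 0, 0],
    [0, 0, -0.01, 0],
    [0, 0, -0.03, 0],
    [0, 0, -0.04, 0],
    [0, 0, -0.04, 0],
    [0, 0, 0, 0],
    [0, 0, 0, 0]
  ],
  "jaw": 0.65
}}

```text
time_s: 22.75
eef_pos: [0.5614, -0.2667, 0.2704]
ee_rot: [-0.175, -3.137, 0.0]
force: [-0.7, -0.3, 0.0]
gripper_width: 0.351
grasp_force: 0.0
```

```bash
python3 f.py; python3 - <<'E'
from h import *
o=get_obs();R=Ro.from_rotvec(o['ee_rot']).as_matrix();p,d=capture("wrist")
cv2.imwrite("pics/c6.png",cv2.resize(p[:,:,::-1][100:350,200:600],(800,500),interpolation=2));np.save("w6.npy",d)
E
```

```text
22.75 [ 0.5614 -0.2667  0.2704] tool F [ 0.66 -0.37 -0.01] a 1.4595 0.3505530233334799 [ 0.06  0.01 -0.  ]
```

View pics/c6.png

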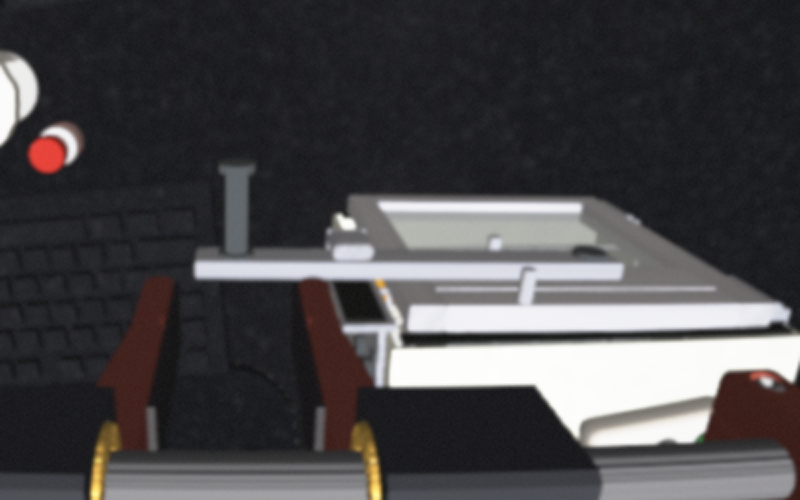

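The bar lies level behind the catch's front lip at (352,245), the door is shut, and the gripper is clear of everything.

```bash
python3 -c "
from rig import *
print(close_job())"
```

```text
the job is handed in; nothing more can be done
None
```

The cabinet door is shut and latched: I pressed it until I felt the bar meet the stop (about 6 N, under the 12 N limit), let the bar drop behind the front lip and released it; the job is handed in at about 23 s, with no verdict returned.

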